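Refit the hand wheel of the feed drive and restart it from the key console

TASK

Bring the feed drive back into service: press the bar-shaped key fully down to release the drive, put the hand wheel on the drive's square shaft, fully home and let go, then press the square key to confirm and after it the round key to start. Press the keys one at a time, letting each come up again; do not press the cross-shaped stop key, do not press the square or round key before the wheel is on, and leave the other things on the table where they are.

Things in the scene. Friction and masses are not known exactly. Their poses are not given: they have to be found in the camera images.
- console: Low grey console, 120 (x) x 290 (y) x 40 mm high, fixed to the table. Four white keys of different shape (bar, square, round, cross) stand in a row along its y axis, 64 mm apart, tops 16 mm above its face; which key is in which place varies. Each has a flat black bezel 56 x 60 mm, 4 mm high. Origin: centre of its underside; z up.
- key_bar (a joint): Release key, a plain bar 20 x 52 mm (long along y). Travel of the key: 0 up, 0.006 m fully down; a spring returns it; about 2 N starts it, 5 N takes it fully down.
- key_square (a joint): Confirm key, a square 38 x 38 mm. Travel of the key: 0 up, 0.006 m fully down; a spring returns it; about 2 N starts it, 5 N takes it fully down.
- key_round (a joint): Start key, a round disc 40 mm across. Travel of the key: 0 up, 0.006 m fully down; a spring returns it; about 2 N starts it, 5 N takes it fully down.
- key_cross (a joint): Stop key, a plus-shaped cross 46 x 46 mm with 16 mm arms. Not to be pressed. Travel of the key: 0 up, 0.006 m fully down; a spring returns it; about 2 N starts it, 5 N takes it fully down.
- key_bar_top (a point): Centre of the top face of the bar key, 56 mm above the table when up. x and y axes lie along the console's.
- key_square_top (a point): Centre of the top face of the square key, 56 mm above the table when up. x and y axes lie along the console's.
- key_round_top (a point): Centre of the top face of the round key, 56 mm above the table when up. x and y axes lie along the console's.
- key_cross_top (a point): Centre of the top face of the cross key, 56 mm above the table when up. x and y axes lie along the console's.
- drive: Feed drive, fixed to the table: a grey gear housing 120 x 120 mm on a 136 x 136 mm foot plate, top at 40 mm, with an upright square steel shaft in its middle. Origin at the centre of its underside; the shaft's flats face its x and y axes. The shaft does not turn.
- shaft_foot (a point): Foot of the square shaft: centre of the top of a round shoulder (48 mm across), 46 mm above the table, on which the wheel's hub rests when fully home. Axes as the drive's.
- shaft_top (a point): Centre of the top end of the shaft, 85 mm above the table. The shaft is 20 x 20 mm, 39 mm tall above the shoulder; its last 9 mm taper to 11 x 11 mm.
- wheel: Loose hand wheel, 0.3 kg, flat on the table, hub up: black rim 130 mm across and four spokes along +-x, +-y, both up to z 14 mm; square aluminium hub 36 x 36 mm, z 0 to 60 mm, with a square bore 23 x 23 mm right through (1.5 mm play a side on the shaft). Origin: centre of the hub's underside, z up the hub; hub and bore flats face x and y, any quarter turn fits.
- lid: Bystander: round white tin lid, 69 mm across, 26 mm high. Origin at the centre of its underside.
- scoop: Bystander: steel tea scoop, 193 mm long, 22 mm high. Origin at the centre of its underside.
- tin_a: Bystander: closed white tea tin, 69 mm across, 139 mm high, standing loose behind the console and drive. Origin at the centre of its underside.
- pouch: Bystander: silvery white foil pouch, 130 x 96 x 28 mm. Origin at the centre of its underside.
- funnel: Bystander: white funnel standing on its mouth, 97 mm across, 83 mm high. Origin at the centre of its underside.
- labels: Bystander: roll of labels lying flat, 74 mm across, 30 mm high. Origin at the centre of its underside.
Mind the look-alikes: they are no part of the job. What is shaped like the wheel but pink is not meant.

How it is judged (in metres and radians):
On the way, in this order (a step that is already met when the one before it is completed fails the run):
1. the bar key is pressed down (4 mm or more), alone (value of joint key_bar above 0.004 m and value of joint each of key_square, key_round, key_cross below 0.0015 m), for 0.05 s.
2. the keys are up and the wheel is fully home on the shaft, let go and at rest (z of wheel in the frame of shaft_foot below 0.004 m and horizontal distance between wheel and shaft_foot below 0.005 m and angle between wheel's own z axis and vertical below 0.06 rad and contact force between the fingers and wheel below 0.1 N and linear speed of wheel below 0.02 m/s and value of joint each of key_bar, key_square, key_round, key_cross below 0.0015 m), for 0.2 s.
3. the square key is pressed down (4 mm or more), alone (value of joint key_square above 0.004 m and value of joint each of key_bar, key_round, key_cross below 0.0015 m), for 0.05 s.
4. the round key is pressed down (4 mm or more), alone (value of joint key_round above 0.004 m and value of joint each of key_bar, key_square, key_cross below 0.0015 m), for 0.05 s.
At the end, for the whole second after the job is handed in: The wheel sits fully home on the square shaft: hub within 4 mm of the shoulder, within 5 mm of the shaft's axis, tilted less than 0.06 rad, released and at rest; all four keys are up again (within 1.5 mm) (all of step 2); the robot touches nothing.
It fails at once if the cross key is pressed (3 mm or more) (value of joint key_cross above 0.003 m).
It fails at once if two keys are pressed at once (both 3 mm or more) (value of joint each of key_bar, key_square above 0.003 m or value of joint each of key_bar, key_round above 0.003 m or value of joint each of key_square, key_round above 0.003 m).
It fails at once if the square or the round key is pressed (3 mm or more) while the wheel is not fully home (value of joint any of key_square, key_round above 0.003 m and not (z of wheel in the frame of shaft_foot below 0.004 m and horizontal distance between wheel and shaft_foot below 0.005 m and angle between wheel's own z axis and vertical below 0.06 rad)).
It fails at once if a bystander is moved more than 30 mm (distance of any of lid, scoop, tin_a, pouch, funnel, labels from where it was at the start of the episode above 0.03 m).
It also fails if it takes over 64 s, if anything falls off the work surface, if the arm or the gripper's body presses on something with over 40 N, if the wrist force passes 120 N, or if a joint passes its speed limit or range.

ROBOT

A 6-joint arm with a two-finger parallel gripper is mounted at the origin on a cart in front of the work surface, level with it; the furniture and walls round the work are solid. World frame = base frame: x ahead of the robot, y to its left, z up, the work surface at z = 0. Lengths are in m, angles in degrees, forces in N, time in s.
With the tool pointing down it reaches from about 0.3 to 0.75 m from the base axis. Payload 8.5 kg.
Tool frame: the origin (TCP) lies midway between the tips of the shut fingers; the grasp point (between the pads) lies 19 mm behind it; z points along the fingers, y is the line along which they close (so a half turn about z gives the same grasp; the last joint's range is limited). The gripper opens to 85 mm and grips with 20 to 120 N. Pads are 22 mm wide; open, the fingers measure 114 mm over their backs; the gripper's body (76 mm by 85 mm) begins 54 mm behind the grasp point. The pads swing forward as they close: fully open they stand 13 mm farther back than shut.
Start: joints at [54.929, 21.807, 74.336, -0, 83.858, -12.336], TCP at [0.213, 0.507, 0.231] pointing down, gripper open.
Joint ranges: [-178.18, 178.18], [-50.72, 133.34], [12.68, 142.11], [-81.47, 261.47], [9.98, 163.14], [-165.26, 165.26]. Speed limits (degrees/s): [136.94, 136.94, 180, 180, 180, 180].

INTERFACE

Orientations are given as a 3x3 rotation matrix whose columns are the frame's x, y, z axes.
In Python, from rig import observe, optics, order, spotter gives the robot as it stands.
- The arm moves only by the tool move_arm, never from a script. Its argument "series" is text: rows parted by semicolons, each of 5 numbers parted by spaces: the shift along the tool's x, y, z in cm, then the turn about the tool's z in degrees, then the opening, from -1 (shut) to 1 (fully open). A call has 1 to 8 rows; each row is the pose to reach, as a shift and turn from the pose commanded when the call began, along the tool's axes at that moment; what a row does not reach only later rows make up. A row lasts 1/8 s, in which the tool goes at most 62.5 mm and 10.7 degrees, less where a joint would pass 70% of its speed; a pose out of reach is approached as far as the arm can. A call with a gripper value outside its range is refused whole. The fingers move at their own pace and stop on an object; "force" is the grip in N (left out, the last holds). Time passes only in rows, so rows that repeat a pose let the fingers close. It gives the time, the measured TCP pose, the force, the opening and the grip force at its end, in the units of the state.
- observe(): the state, without advancing time (a new reading comes with each control period).
- optics.get_image(name): name is "side" or "top"; returns a dict with "pixels" (420x560x3 uint8, blue, green, red), "camera_matrix" (3x3 intrinsics, pixels), "rvec" (rotation vector, rad) and "tvec" (3), from world to camera coordinates, as OpenCV has them. Camera axes: x right, y down, z forward; pixel columns grow to the right and rows downward; lengths in m; the calibration is good to about 2 mm. A picture is of the moment at which its call begins. There is no depth.
- order.close_job(): hands the job in; it is judged then, once.
Trained networks look in the newest picture that a camera, given by its name, has taken for a name from the list of things; names that differ only in an ending like _2 or _b are one class to them, and where a whole thing is asked for, a point or a joint stands for the part that bears it (a point fixed in the world has none). Each returns a list of dicts, best first, with "score" (0 to 1); they miss things now and then, are a little off and sometimes report something else, mostly with a low value. They report only what shows in the picture. A call takes as long as a camera call. They do not tell look-alikes from the thing itself.
- spotter.find_in(thing, camera): "point" ([x, y, z] in m, in world coordinates, good to about 4 mm: the middle of the surface that is visible of it).
- spotter.cut_out(thing, camera): "pixels" (420x560 bool, what is visible of it).
- spotter.mark_of(thing, camera): "point" ([x, y, z] in m, in world coordinates, good to about 4 mm: a listed point, or the origin of a listed thing).
The state is a dict: "time_s": time; "q": joint angles; "qvel": joint speeds; "joint_efforts": joint torques, N m; "position": TCP position; "tool_rot": TCP orientation; "ft_force": force on the tool from outside, world axes, zero at the start; "wrist_torque": the same for the moment, N m; "grip_width": finger opening in m; "gripper_force": force on a finger pad.
Only numpy, scipy, OpenCV 4.12 (cv2) and the standard library are available. Lean on these libraries where they do the work, as an engineer would, in place of code of your own. Each camera call takes 0.05 s, during which the arm holds its last target. There are 200 camera calls.

## Working session

There is one attempt and no reset: what is moved stays moved. The work goes in short steps, Python scripts to look and compute and a tool call to move; the robot and the scene stay as the last step left them, time stands still between calls to the robot, and variables do not carry over. Pictures are saved under pics/ and viewed, at most 10 in all, crops included, and the job is handed in when it is done.

Besides the shell and the picture viewer there is one more tool, called after ">>>" as name(argument=value, ...) on one line, values as JSON. move_arm: Moves the arm, as the interface text tells. Its arguments: {"type":"object","properties":{"series":{"type":"string"},"force":{"type":"number"}},"required":["series"]}

```bash
mkdir -p pics; ls
cat > /tmp/a.py <<'E'
from rig import observe, optics, spotter
import cv2,numpy as np
for c in ("top","side"):
    im=optics.get_image(c); cv2.imwrite(f"pics/{c}0.png",im["pixels"])
    R=cv2.Rodrigues(np.array(im["rvec"],float))[0]; print(c,"campos",(-R.T@np.array(im["tvec"]).ravel()).round(3))
    for t in ["key_bar_top","key_square_top","key_round_top","key_cross_top","console","drive","shaft_foot","shaft_top","wheel","tin_a","funnel","lid","pouch","labels","scoop"]:
        print(c,t,[(np.round(d["point"],3).tolist(),round(d["score"],2)) for d in spotter.mark_of(t,c)[:3]])
s=observe();print(s["time_s"],s["position"],s["tool_rot"])
E
python3 /tmp/a.py
```

```text
pics
top campos [0.506 0.004 1.202]
top key_bar_top [([0.602, 0.187, 0.056], 0.63)]
top key_square_top [([0.599, 0.124, 0.056], 0.55)]
top key_round_top [([0.679, -0.14, 0.001], 0.61), ([0.593, 0.317, 0.056], 0.55)]
top key_cross_top [([0.596, 0.252, 0.056], 0.51)]
top console [([0.606, 0.221, 0.004], 0.73)]
top drive [([0.683, -0.137, 0.001], 0.97)]
top shaft_foot [([0.6, 0.122, 0.058], 0.67), ([0.681, -0.127, 0.044], 0.57)]
top shaft_top [([0.678, -0.139, 0.084], 0.86)]
top wheel [([0.432, 0.401, -0.002], 0.91), ([0.467, -0.111, -0.002], 0.77)]
top tin_a [([0.798, 0.044, -0.001], 0.71)]
top funnel [([0.528, -0.356, 0.003], 0.66)]
top lid [([0.679, -0.138, 0.088], 0.73), ([0.387, 0.079, 0.003], 0.65), ([0.777, 0.192, -0.003], 0.58)]
top pouch [([0.773, 0.19, 0.001], 0.58)]
top labels [([0.409, -0.33, 0.002], 0.78), ([0.594, 0.316, 0.061], 0.53)]
top scoop [([0.384, 0.256, -0.001], 0.85), ([0.47, -0.111, -0.002], 0.61)]
side campos [ 1.176 -0.402  1.095]
side key_bar_top [([0.596, 0.186, 0.057], 0.55)]
side key_square_top [([0.602, 0.122, 0.052], 0.7)]
side key_round_top [([0.778, 0.
[... 171 characters left out ...]
0.65)]
side drive []
side shaft_foot [([0.681, -0.132, 0.048], 0.55)]
side shaft_top [([0.68, -0.135, 0.084], 0.92)]
side wheel [([0.432, 0.399, 0.0], 0.58), ([0.681, -0.136, 0.003], 0.32)]
side tin_a [([0.795, 0.046, 0.0], 0.65)]
side funnel [([0.53, -0.356, 0.001], 0.86)]
side lid [([0.388, 0.077, -0.002], 0.68)]
side pouch [([0.775, 0.19, 0.002], 0.77)]
side labels [([0.407, -0.328, -0.0], 0.9), ([0.531, -0.356, 0.002], 0.47)]
side scoop [([0.386, 0.253, 0.001], 0.65), ([0.794, 0.044, 0.003], 0.22)]
1.6 [0.21254854 0.50723717 0.23130593] [[-9.22308388e-01  3.86454701e-01 -2.75375014e-05]
 [ 3.86454702e-01  9.22308386e-01 -6.42610428e-05]
 [ 5.64086410e-07 -6.99104957e-05 -9.99999998e-01]]
```

View pics/top0.png

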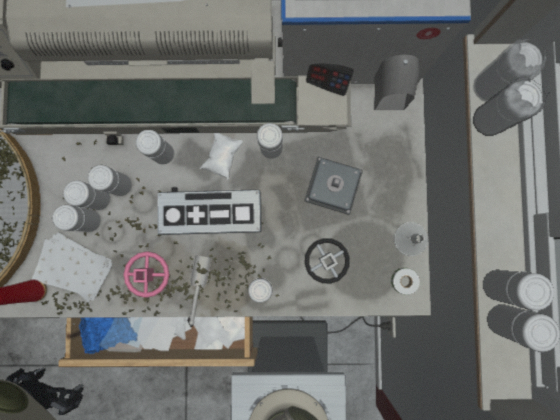

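View pics/side0.png

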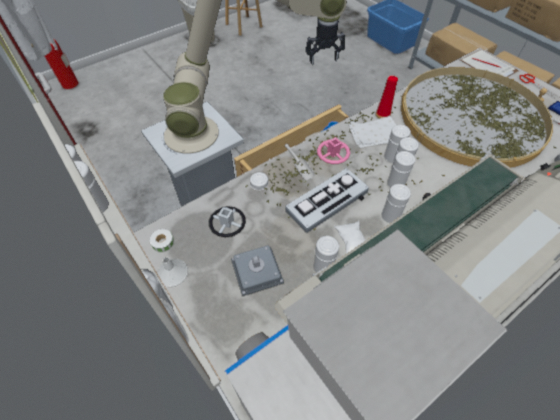

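Top view: rim-black wheel at px (327,261), the pink look-alike at (147,274). The keys run round (173,214), cross (196,214), bar (220,214), square (243,213), and the drive is at (334,184). These agree with the networks. Next: the yaws and finer centres.

```bash
cat > h.py <<'E'
from rig import observe, optics, spotter
import cv2,numpy as np
def rect(im,c,z,half=0.09,n=360):
    """metric view at height z: column grows with -y, row with -x"""
    s=n/(2*half)
    P=np.array([[c[0]+half,c[1]+half,z],[c[0]+half,c[1]-half,z],[c[0]-half,c[1]-half,z],[c[0]-half,c[1]+half,z]])
    p=cv2.projectPoints(P,np.array(im["rvec"],float),np.array(im["tvec"],float),np.array(im["camera_matrix"],float),None)[0][:,0]
    H=cv2.getPerspectiveTransform(p.astype(np.float32),np.float32([[0,0],[n,0],[n,n],[0,n]]))
    return cv2.warpPerspective(im["pixels"],H,(n,n),flags=cv2.INTER_CUBIC)
def px2w(im,uv,z):
    K=np.array(im["camera_matrix"],float);R=cv2.Rodrigues(np.array(im["rvec"],float))[0];t=np.array(im["tvec"],float).ravel()
    uv=np.atleast_2d(np.array(uv,float)); d=(R.T@np.linalg.inv(K)@np.c_[uv,np.ones(len(uv))].T).T
    c=-R.T@t
    return (c+d*((z-c[2])/d[:,2])[:,None])[:,:2]
def mrect(im,mask,z):
    w=px2w(im,np.argwhere(mask)[:,::-1],z)
    return cv2.minAreaRect((w*1000).astype(np.float32))
E
cat > /tmp/b.py <<'E'
import sys;sys.path.insert(0,'.')
from h import *
im=optics.get_image("top")
for t,z,c in (("console",.04,(.6,.22)),("drive",.02,(.68,-.137)),("wheel",.014,(.467,-.111)),("key_bar",.056,(.6,.187)),("key_square",.056,(.6,.123)),("key_round",.056,(.6,.316)),("key_cross",.056,(.6,.25))):
    for d in spotter.cut_out(t,"top")[:3]:
        print(t,round(d["score"],2),mrect(im,d["pixels"],z))
a=[rect(im,(.467,-.111),.060,.05),rect(im,(.467,-.111),.014),rect(im,(.68,-.137),.085,.05),rect(im,(.68,-.137),.04)]
for x in a:
    cv2.line(x,(180,0),(180,20),(0,0,255),1);cv2.line(x,(0,180),(20,180),(0,0,255),1)
v=np.vstack([np.hstack(a[:2]),np.hstack(a[2:])]); cv2.imwrite("pics/r.png",cv2.resize(v,(600,600)))
E
python3 /tmp/b.py
```

```text
console 0.74 ((609.2345581054688, 216.6380615234375), (134.53982543945312, 290.7994079589844), 1.3187633752822876)
drive 0.75 ((680.0255126953125, -134.0125274658203), (133.63571166992188, 135.81686401367188), 72.47107696533203)
wheel 0.96 ((466.5358581542969, -112.97857666015625), (124.10489654541016, 126.24482727050781), 89.45445251464844)
wheel 0.8 ((432.4617919921875, 396.7821350097656), (126.29557037353516, 127.40287017822266), 0.9086941480636597)
wheel 0.63 ((409.43609619140625, -332.2927551269531), (75.60958862304688, 69.75270080566406), 88.52816772460938)
key_bar 0.72 ((596.2769165039062, 184.88742065429688), (52.45988845825195, 22.067426681518555), 89.65913391113281)
key_square 0.61 ((600.0386352539062, 121.56316375732422), (36.031681060791016, 35.795108795166016), 0.05242571607232094)
key_round 0.54 ((595.6700439453125, 312.96356201171875), (37.469970703125, 36.69304275512695), 45.24855041503906)
key_cross 0.67 ((596.6516723632812, 248.1920166015625), (39.47630310058594, 39.09991455078125), 49.60026931762695)
key_cross 0.31 ((595.6556396484375, 311.55767822265625), (41.47871017456055, 35.88405227661133), 89.67078399658203)
```

View pics/r.png

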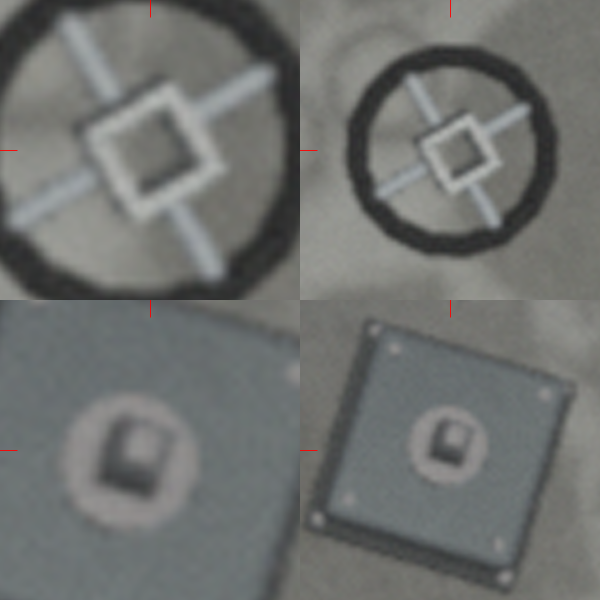

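Rectified view: the wheel hub is centred 1 mm right of the guess, with spokes at about +30° yaw. The drive is at about -17°, and its shaft and shoulder lie about 3 mm farther in +x than guessed. I'll refine the shoulder and compute the first move.

```bash
cat >> h.py <<'E'
def goto(p,ang,s=None):
    """shift (cm, tool axes) and turn (deg) to TCP p with closing axis at world angle ang (mod 180)"""
    s=s or observe();R=np.array(s["tool_rot"]);d=R.T@(np.array(p)-s["position"])*100
    a=np.degrees(np.arctan2(R[1,1],R[0,1])); t=-((ang-a+90)%180-90)
    print("t",round(s["time_s"],2),"pos",np.round(s["position"],4),"ang",round(a,1),"ft",np.round(s["ft_force"],1),"w",s["grip_width"],"q6",round(s["q"][5],1)," -> ",np.round(d,2),round(t,1))
E
cat > /tmp/c.py <<'E'
import sys;sys.path.insert(0,'.')
from h import *
im=optics.get_image("top"); c=(.682,-.136)
r=rect(im,c,.046,.05,400); g=cv2.GaussianBlur(cv2.cvtColor(r,cv2.COLOR_BGR2GRAY),(0,0),3)
h=cv2.HoughCircles(g,cv2.HOUGH_GRADIENT,1,50,param1=40,param2=12,minRadius=86,maxRadius=106)
for u,v,ra in h[0][:3]: print("shoulder",c[0]+(200-v)/4000,c[1]+(200-u)/4000,ra/4)
r=rect(im,c,.04,.09,720); hs=cv2.cvtColor(r,cv2.COLOR_BGR2HSV)
for n in (130,):
    L=cv2.HoughLinesP(cv2.Canny(cv2.GaussianBlur(r,(0,0),3),20,50),1,np.pi/720,80,minLineLength=200,maxLineGap=30)
    for l in (L[:,0] if L is not None else []): print(l,round(np.degrees(np.arctan2(l[3]-l[1],l[2]-l[0])),1))
goto((.598,.186,.12),90)
E
python3 /tmp/c.py
```

```text
Traceback (most recent call last):
TypeError: 'NoneType' object is not subscriptable
```

```bash
cat > /tmp/p.py <<'E'
s=open('/tmp/c.py').read().split('\n')
i=[k for k,l in enumerate(s) if l.startswith('h=')][0]
s[i]='''d=cv2.GaussianBlur(r,(0,0),4).astype(int); w=((d[...,2]-d[...,0])); print(w[200,200],w[40,200],w[140,200],w[270,200])
th=(w[40,200]+w[270,200])/2
m=(w>th).astype(np.uint8); n,lab,st,ce=cv2.connectedComponentsWithStats(m); k=lab[270,200]; cs=cv2.findContours((lab==k).astype(np.uint8),0,2)[0]; (u,v),ra=cv2.minEnclosingCircle(cs[0]); print(st[k],ra/4)
print("shoulder",c[0]+(200-v)/4000,c[1]+(200-u)/4000)'''
del s[i+1]
open('/tmp/c.py','w').write('\n'.join(s))
E
python3 /tmp/p.py; python3 /tmp/c.py
```

```text
0 -6 -1 2
[   97   105   193   191 24049] 24.46265983581543
shoulder 0.6813233795166016 -0.13392309570312502
t 2.1 pos [0.2125 0.5073 0.2313] ang 67.3 ft [0.5 0.6 0.6] w 0.08548324019028362 q6 -12.3  ->  [-47.97 -14.73  11.13] -22.7
```

>>> move_arm(series="-24 -7.4 5 -22.7 -1;-48 -14.7 10 -22.7 -1;-48 -14.7 11.1 -22.7 -1;-48 -14.7 11.1 -22.7 -1;-48 -14.7 11.1 -22.7 -1;-48 -14.7 11.1 -22.7 -1;-48 -14.7 11.1 -22.7 -1;-48 -14.7 11.1 -22.7 -1", force=60)

```text
time_s: 3.1
position: [0.5804, 0.201, 0.1257]
tool_rot: [[-1.0, 0.001, 0.0], [0.001, 1.0, 0.0], [-0.0, 0.0, -1.0]]
ft_force: [-0.5, 0.6, 0.6]
grip_width: -0.0001
gripper_force: 0.0
```

```bash
python3 -c "
from h import *
goto((.598,.186,.06),90)"
```

```text
t 3.1 pos [0.5804 0.201  0.1257] ang 90.0 ft [-0.5  0.6  0.6] w -0.00010598078511566872 q6 -81.9  ->  [-1.76 -1.5   6.57] -0.0
```

>>> move_arm(series="-1.2 -0.9 5 0 -1;-1.2 -0.9 5 0 -1;-1.2 -0.9 5 0 -1;-1.2 -0.9 5 0 -1")

```text
time_s: 3.6
position: [0.5911, 0.1945, 0.0783]
tool_rot: [[-1.0, -0.001, 0.003], [-0.001, 1.0, 0.0], [-0.003, 0.0, -1.0]]
ft_force: [-0.1, -0.1, 0.6]
grip_width: 0.0001
gripper_force: 0.0
```

```bash
python3 -c "
from h import *
goto((.598,.186,.05),90)"
```

```text
t 3.6 pos [0.5911 0.1945 0.0783] ang 90.0 ft [-0.1 -0.1  0.6] w 9.530941599779531e-05 q6 -82.7  ->  [-0.68 -0.85  2.84] 0.0
```

>>> move_arm(series="-0.7 -0.8 1 0 -1;-0.7 -0.8 1.5 0 -1;-0.7 -0.8 2.2 0 -1;-0.7 -0.8 2.6 0 -1;-0.7 -0.8 2.9 0 -1;-0.7 -0.8 2.9 0 -1;-0.7 -0.8 2.9 0 -1;-0.7 -0.8 2.9 0 -1")

```text
time_s: 4.6
position: [0.5981, 0.1854, 0.0498]
tool_rot: [[-1.0, 0.0, 0.002], [0.0, 1.0, -0.0], [-0.002, -0.0, -1.0]]
ft_force: [-7.2, -4.0, 20.8]
grip_width: -0.0001
gripper_force: 10.7
```

>>> move_arm(series="0 0 -3 0 -1;0 0 -7 0 -1;13.1 -29.8 -8 60 1;13.1 -29.8 -8 60 1;13.1 -29.8 -8 60 1;13.1 -29.8 -8 60 1;13.1 -29.8 -8 60 1;13.1 -29.8 -8 60 1")

```text
time_s: 5.6
position: [0.4655, -0.1151, 0.1272]
tool_rot: [[-0.492, 0.871, -0.0], [0.871, 0.492, -0.0], [-0.0, -0.0, -1.0]]
ft_force: [1.1, 1.0, -0.5]
grip_width: 0.0857
gripper_force: 0.0
```

>>> move_arm(series="0 0 0 0 1;0 0 0 0 1;0 0 0 0 1")

```text
time_s: 5.98
position: [0.467, -0.1115, 0.127]
tool_rot: [[-0.502, 0.865, -0.0], [0.865, 0.502, 0.0], [0.0, 0.0, -1.0]]
ft_force: [0.3, 0.5, 0.4]
grip_width: 0.0856
gripper_force: 0.0
```

```bash
python3 -c "
from h import *
print([ (d['point'],d['score']) for d in spotter.mark_of('wheel','side')])
im=optics.get_image('side');cv2.imwrite('pics/s1.png',cv2.resize(im['pixels'][130:330,140:440],(750,500),interpolation=2))
goto((.4668,-.112,.03),30)"
```

```text
[([0.4319, 0.3988, 0.0003], 0.58), ([0.6813, -0.1358, 0.0026], 0.32)]
t 6.08 pos [ 0.4669 -0.1117  0.127 ] ang 30.1 ft [-0.4  0.2  0.5] w 0.08549331307724092 q6 -57.7  ->  [-0.02 -0.02  9.7 ] 0.1
```

View pics/s1.png

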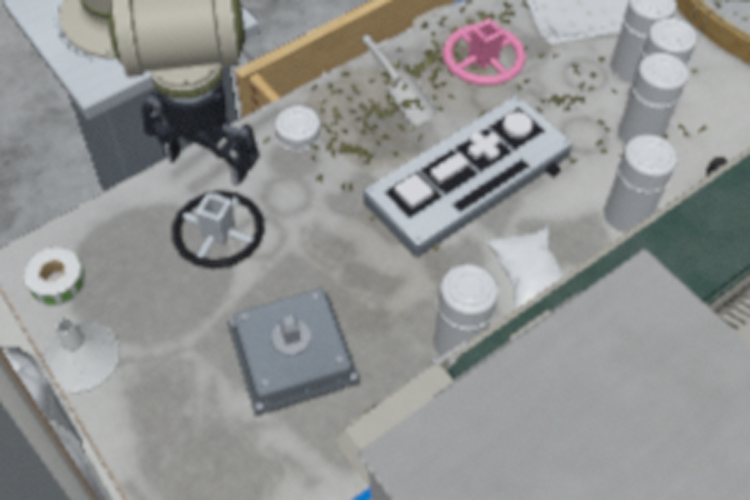

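The gripper hangs over the black wheel, at crop px (215,215), and all the keys are up. I'll descend and grip.

>>> move_arm(series="0 0 4 0 1;0 0 8 0 1;0 0 10.1 0 1;0 0 10.1 0 1;0 0 10.1 0 -1;0 0 10.1 0 -1;0 0 10.1 0 -1;0 0 10.1 0 -1", force=80)

```text
time_s: 7.08
position: [0.4672, -0.1127, 0.0271]
tool_rot: [[-0.5, 0.866, 0.002], [0.866, 0.5, -0.001], [-0.002, 0.001, -1.0]]
ft_force: [-1.4, 0.5, 6.5]
grip_width: 0.035
gripper_force: 80.5
```

>>> move_arm(series="0 0 0 0 -1;0 0 0 0 -1;0 0 -3 0 -1;0 0 -8 0 -1;0 0 -13 0 -1;0 0 -13 0 -1;0 0 -13 0 -1;0 0 -13 0 -1")

```text
time_s: 8.07
position: [0.466, -0.1121, 0.1547]
tool_rot: [[-0.499, 0.866, -0.003], [0.866, 0.499, 0.001], [0.003, -0.002, -1.0]]
ft_force: [-0.9, 0.2, -1.5]
grip_width: 0.0351
gripper_force: 80.7
```

```bash
python3 -c "
from h import *
im=optics.get_image('side');cv2.imwrite('pics/s2.png',cv2.resize(im['pixels'][130:330,140:440],(750,500),interpolation=2))
goto((.681,-.135,.150),73)"
```

```text
t 8.12 pos [ 0.4662 -0.1122  0.1548] ang 30.0 ft [ 0.3  0.3 -3.2] w 0.03515216867086328 q6 -57.7  ->  [-12.7   17.48   0.42] -43.0
```

View pics/s2.png

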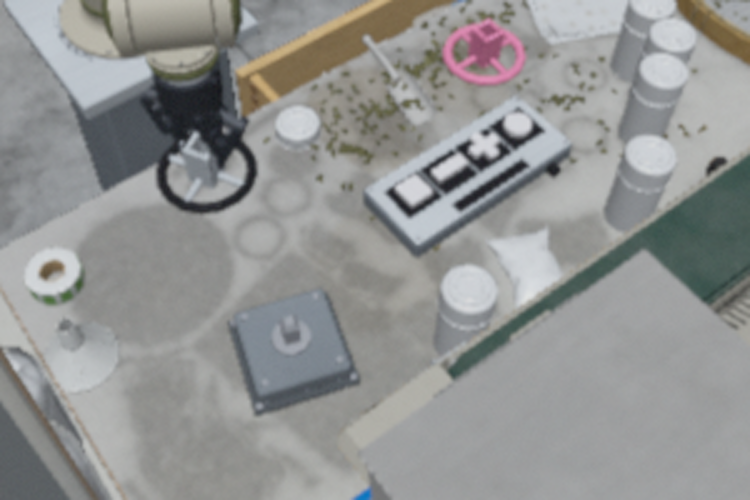

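The wheel is held level. I'll carry it over the shaft.

>>> move_arm(series="-6 8.5 0 -20 -1;-12.7 17.5 0 -43 -1;-12.7 17.5 0 -43 -1;-12.7 17.5 0 -43 -1;-12.7 17.5 0 -43 -1;-12.7 17.5 0 -43 -1;-12.7 17.5 0 -43 -1;-12.7 17.5 0 -43 -1")

```text
time_s: 9.12
position: [0.6813, -0.1351, 0.1565]
tool_rot: [[-0.956, 0.294, 0.0], [0.294, 0.956, -0.0], [-0.0, -0.0, -1.0]]
ft_force: [-0.1, -0.0, -2.2]
grip_width: 0.0349
gripper_force: 80.7
```

```bash
python3 -c "
from h import *
print([(np.round(d['point'],4),d['score']) for c in ('top','side') for d in spotter.mark_of('wheel',c)])
im=optics.get_image('side');cv2.imwrite('pics/s3.png',cv2.resize(im['pixels'][160:310,180:330],(600,600),interpolation=2))
goto((.681,-.135,.110),73)"
```

```text
[(array([0.4314, 0.4016, 0.001 ]), 0.84), (array([ 4.658e-01, -1.149e-01,  3.000e-04]), 0.68), (array([ 0.4301,  0.396 , -0.0007]), 0.93), (array([ 0.4609, -0.1124,  0.1274]), 0.75)]
t 9.28 pos [ 0.6816 -0.1351  0.1564] ang 72.9 ft [-1.1  0.1 -2.5] w 0.03497716374562842 q6 -93.9  ->  [ 0.06 -0.01  4.64] -0.1
```

View pics/s3.png

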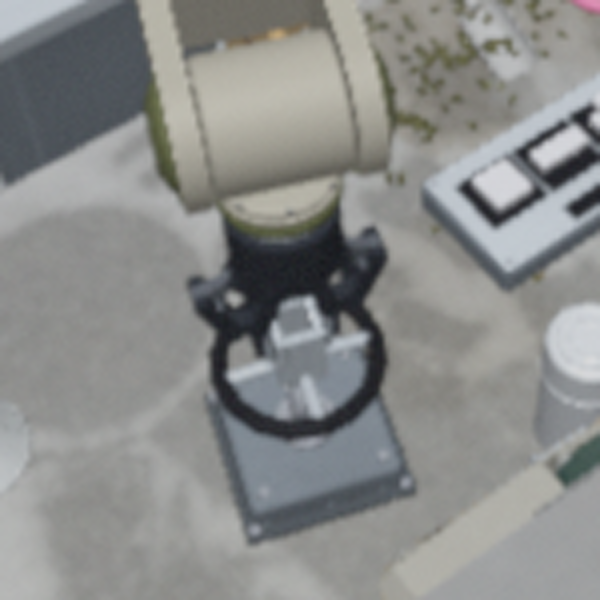

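The wheel hangs above the shaft (crop px 300,400), aligned with the housing flats. I'll lower it onto the taper and watch the force.

>>> move_arm(series="0 0 2.5 0 -1;0 0 4 0 -1;0 0 4.6 0 -1;0 0 5 0 -1;0 0 5.4 0 -1;0 0 5.4 0 -1;0 0 5.4 0 -1")

```text
time_s: 10.15
position: [0.6819, -0.1351, 0.1024]
tool_rot: [[-0.956, 0.293, 0.001], [0.293, 0.956, -0.0], [-0.001, -0.0, -1.0]]
ft_force: [-1.2, 0.1, -1.9]
grip_width: 0.0352
gripper_force: 80.7
```

```bash
python3 -c "
from h import *
optics.get_image('side')
print([(np.round(d['point'],4),d['score']) for d in spotter.mark_of('wheel','side')])
goto((.681,-.135,.075),73); print(observe()['wrist_torque'])"
```

```text
[(array([0.4291, 0.3958, 0.    ]), 0.9), (array([ 0.6768, -0.1347,  0.0795]), 0.71)]
t 10.25 pos [ 0.6819 -0.1351  0.1024] ang 73.0 ft [-0.7 -0.  -2.3] w 0.034641978651636894 q6 -93.9  ->  [ 0.09 -0.02  2.74] -0.0
[-0.04411259 -0.00097535  0.00070533]
```

>>> move_arm(series="0 0 0.7 0 -1;0 0 1.4 0 -1;0 0 2.1 0 -1;0 0 2.6 0 -1;0 0 2.9 0 -1;0 0 2.9 0 -1;0 0 2.9 0 -1")

```text
time_s: 11.12
position: [0.6818, -0.1351, 0.0732]
tool_rot: [[-0.956, 0.293, 0.0], [0.293, 0.956, -0.0], [-0.0, 0.0, -1.0]]
ft_force: [-0.3, 0.6, -1.2]
grip_width: 0.035
gripper_force: 81.0
```

>>> move_arm(series="0 0 0 0 1;0 0 0 0 1;0 0 0 0 1;0 0 0 0 1;0 0 -4 0 1;0 0 -9 0 1;0 0 -9 0 1;0 0 -9 0 1")

```text
time_s: 12.12
position: [0.6814, -0.135, 0.1623]
tool_rot: [[-0.956, 0.293, -0.001], [0.293, 0.956, 0.0], [0.001, 0.0, -1.0]]
ft_force: [-0.2, 1.0, -1.1]
grip_width: 0.0855
gripper_force: 0.0
```

>>> move_arm(series="13 10 0 0 -1;13 20 0 0 -1;13 20 0 0 -1;13 20 0 0 -1;13 20 0 0 -1;13 20 0 0 -1")

```text
time_s: 12.88
position: [0.6158, 0.0937, 0.162]
tool_rot: [[-0.956, 0.293, -0.002], [0.293, 0.956, -0.0], [0.002, -0.001, -1.0]]
ft_force: [-0.1, -0.1, 0.1]
grip_width: 0.0003
gripper_force: 0.0
```

```bash
python3 -c "
from h import *
ims=[]
for c in ('top','side'):
    im=optics.get_image(c);ims.append(im)
    for t in ('wheel','key_square_top','key_round_top'): print(c,t,[(np.round(d['point'],4),round(d['score'],2)) for d in spotter.mark_of(t,c)[:3]])
a=[cv2.resize(rect(ims[0],(.68,-.137),.06,.09,400),(400,400)),cv2.resize(ims[1]['pixels'][210:310,200:300],(400,400),interpolation=2)]
cv2.imwrite('pics/w.png',np.hstack(a))
goto((.600,.122,.08),90)"
```

```text
top wheel [(array([ 0.6829, -0.1358,  0.0465]), 0.72), (array([4.360e-01, 3.994e-01, 1.000e-04]), 0.71)]
top key_square_top [(array([0.6028, 0.1228, 0.0557]), 0.64)]
top key_round_top [(array([0.5936, 0.3173, 0.0567]), 0.59), (array([ 0.6804, -0.1405,  0.0854]), 0.26)]
side wheel [(array([ 0.4274,  0.3987, -0.0014]), 0.92), (array([ 0.6769, -0.1393,  0.0438]), 0.68), (array([0.5984, 0.1892, 0.0552]), 0.15)]
side key_square_top [(array([ 0.6813, -0.1365,  0.0469]), 0.75), (array([0.5982, 0.1201, 0.0521]), 0.6), (array([0.5971, 0.1852, 0.0611]), 0.31)]
side key_round_top [(array([0.5948, 0.3186, 0.0558]), 0.47)]
t 13.28 pos [0.6161 0.0936 0.163 ] ang 72.9 ft [ 0.8 -0.5  0.7] w -0.00030908726948733765 q6 -75.1  ->  [2.38 2.24 8.3 ] -17.1
```

View pics/w.png

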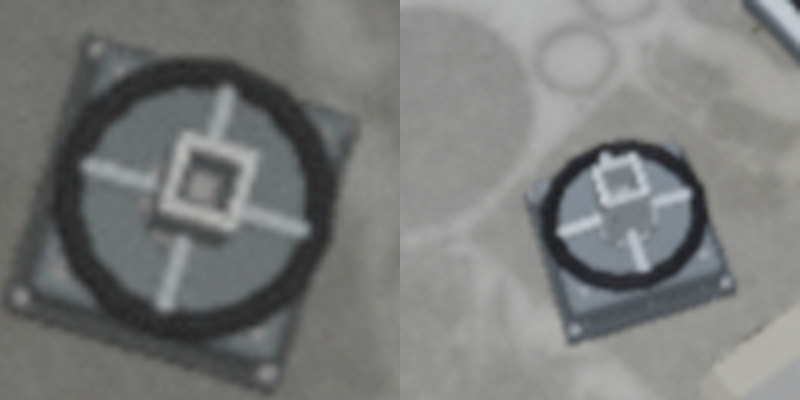

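The wheel sits level on the shoulder with the shaft tip inside the bore (px 205,185), at z about 0.046. Now the square key.

>>> move_arm(series="2.4 2.2 3 -8 -1;2.4 2.2 6 -17 -1;2.4 2.2 9 -17 -1;2.4 2.2 9.5 -17 -1;2.4 2.2 10 -17 -1;2.4 2.2 10.6 -17 -1;2.4 2.2 11 -17 -1;2.4 2.2 11.3 -17 -1")

```text
time_s: 14.28
position: [0.6, 0.1222, 0.0506]
tool_rot: [[-1.0, 0.001, 0.001], [0.001, 1.0, -0.0], [-0.001, -0.0, -1.0]]
ft_force: [0.4, -1.2, 3.2]
grip_width: -0.0001
gripper_force: 2.3
```

>>> move_arm(series="0 0 0 0 -1;0 0 0 0 -1")

```text
time_s: 14.52
position: [0.6, 0.1222, 0.0506]
tool_rot: [[-1.0, 0.001, 0.001], [0.001, 1.0, -0.0], [-0.001, -0.0, -1.0]]
ft_force: [0.7, -0.3, 5.1]
grip_width: 0.0003
gripper_force: 2.3
```

>>> move_arm(series="0 0 0.1 0 -1;0 0 0.1 0 -1;0 0 0.1 0 -1;0 0 -5 0 -1;0 0 -5 0 -1;0 0 -5 0 -1;0 0 -5 0 -1")

```text
time_s: 15.4
position: [0.5988, 0.1223, 0.0987]
tool_rot: [[-1.0, 0.001, -0.003], [0.001, 1.0, 0.0], [0.003, -0.0, -1.0]]
ft_force: [-0.1, 0.8, 0.3]
grip_width: 0.0001
gripper_force: 0.0
```

```bash
python3 -c "
from h import *
goto((.595,.316,.05),90)"
```

```text
t 15.4 pos [0.5988 0.1223 0.0987] ang 90.0 ft [-0.1  0.8  0.3] w 9.299562194477892e-05 q6 -89.5  ->  [ 0.38 19.37  4.87] -0.0
```

>>> move_arm(series="0.4 6 0 0 -1;0.4 12 0 0 -1;0.4 18 0 0 -1;0.4 19.4 0 0 -1;0.4 19.4 0 0 -1;0.4 19.4 2 0 -1;0.4 19.4 3.5 0 -1;0.4 19.4 3.5 0 -1")

```text
time_s: 16.4
position: [0.5953, 0.3149, 0.0637]
tool_rot: [[-1.0, 0.002, -0.003], [0.002, 1.0, -0.001], [0.003, -0.001, -1.0]]
ft_force: [0.8, -0.4, 0.1]
grip_width: 0.0
gripper_force: 0.0
```

>>> move_arm(series="0 0 0.6 0 -1;0 0 1 0 -1;0 0 1.4 0 -1;0 0 1.4 0 -1;0 0 1.4 0 -1")

```text
time_s: 17.02
position: [0.5959, 0.3162, 0.0516]
tool_rot: [[-1.0, 0.001, 0.001], [0.001, 1.0, -0.0], [-0.001, -0.0, -1.0]]
ft_force: [-1.0, -2.0, 4.2]
grip_width: 0.0002
gripper_force: 2.0
```

>>> move_arm(series="0 0 0.2 0 -1;0 0 0.2 0 -1;0 0 0.2 0 -1")

```text
time_s: 17.4
position: [0.5959, 0.3162, 0.05]
tool_rot: [[-1.0, 0.001, 0.001], [0.001, 1.0, -0.0], [-0.001, -0.0, -1.0]]
ft_force: [-1.8, -2.8, 9.1]
grip_width: 0.0002
gripper_force: 4.4
```

>>> move_arm(series="0 0 -4 0 -1;0 0 -9 0 -1;0 0 -9 0 -1;0 0 -9 0 -1;0 0 -9 0 -1")

```text
time_s: 18.02
position: [0.595, 0.3162, 0.1373]
tool_rot: [[-1.0, 0.001, -0.003], [0.001, 1.0, -0.001], [0.003, -0.001, -1.0]]
ft_force: [-0.3, -0.0, 0.4]
grip_width: 0.0
gripper_force: 0.0
```

```bash
python3 -c "
from h import *
im=optics.get_image('side');cv2.imwrite('pics/e.png',cv2.resize(im['pixels'][130:330,140:440],(750,500),interpolation=2))
print([(np.round(d['point'],4),round(d['score'],2)) for d in spotter.mark_of('wheel','side')])"
```

```text
[(array([0.4303, 0.3964, 0.0014]), 0.77), (array([ 0.6773, -0.1338,  0.0475]), 0.69)]
```

View pics/e.png

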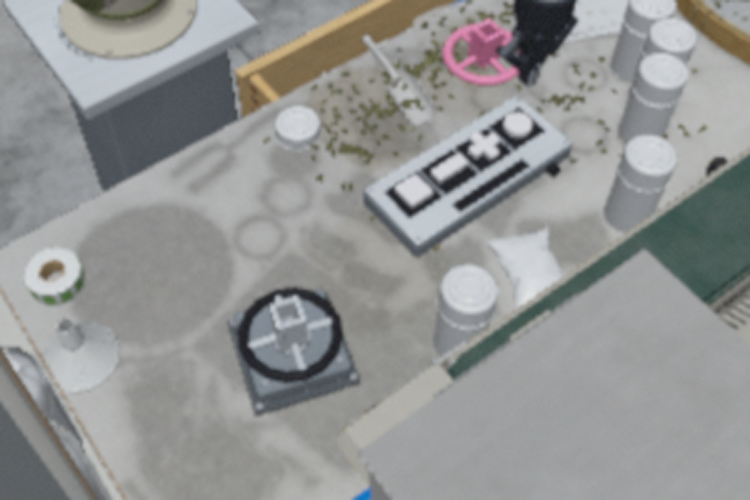

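The wheel is home on the drive at px (290,335), the keys are up, the bystanders are unmoved and the arm is clear. I'm handing in.

```bash
python3 -c "
from rig import order
print(order.close_job())"
```

```text
the job is handed in; nothing more can be done
None
```

I pressed the bar key, set the wheel fully home on the shaft and released it, then pressed the square and round keys in that order; the job was handed in at about 18 s, and no verdict came back.

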